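Gauge two pole sleeves on a leaning pin and sort them

TASK

Two identical-looking blue sleeves stand on the bench, and one of them has been assembled with an over-long part hidden inside. Try them on the leaning gauge pin without forcing them: leave the one that slides fully home, down against the shoulder, on the pin, and stand the one that stops short upright in the red tray. Leave the pot, the paint tin and the tape roll where they are.

Things in the scene. Friction and masses are not known exactly. Their poses are not given: they have to be found in the camera images.
- sleeve_a: first of two look-alike sleeves: blue tube 44 mm wide, 112 mm high, white band, grey solid round knob 36 mm wide, 38 mm high on top; 0.25 kg. Stands mouth down at the start. Origin: centre of the mouth; z towards the knob. Mouth bore 22.4 mm wide, 35 mm deep, then a chamber with a hidden follower. The good one goes home to the shoulder, the wrong one stops 22 mm short; which is which varies
- sleeve_b: second of two look-alike sleeves: blue tube 44 mm wide, 112 mm high, white band, grey solid round knob 36 mm wide, 38 mm high on top; 0.25 kg. Stands mouth down at the start. Origin: centre of the mouth; z towards the knob. Mouth bore 22.4 mm wide, 35 mm deep, then a chamber with a hidden follower. The good one goes home to the shoulder, the wrong one stops 22 mm short; which is which varies
- sleeve_a_top (a point): centre of the top face of the first sleeve's knob, 150 mm above its mouth
- sleeve_b_top (a point): the same on the second sleeve
- gauge_pin: steel gauge pin, fixed, 20 mm thick, 75 mm long, last 9 mm a cone down to 8 mm; it stands on a dark shoulder disc 52 mm wide and leans 25 degrees from vertical, roughly towards the robot; grey base 130x100x16 mm. Origin: centre of the shoulder face at the pin's foot, 51 mm above the bench; z along the pin to its tip (z = 75 mm)
- tray: red square open tray, fixed, 120x120 mm outside, 30 mm high, walls 4 mm, floor 4 mm thick; origin at the centre of its underside
- pot: white lidded pot, 58 mm across, 52 mm high, bystander; origin at the centre of its underside
- tin: small paint tin, 78 mm across, 77 mm high, bystander; origin at the centre of its underside
- duct_roll: grey roll of tape lying flat, 103 mm across, 48 mm high, bystander; origin at the centre of its underside
Not all that is in view belongs to the job. Leave any green look-alike of the sleeve_a alone.

How it is judged (in metres and radians):
At the end, for the whole second after the job is handed in: One sleeve is on the gauge pin with its mouth home on the shoulder (origins within 7 mm, axes within 10 degrees); the other stands upright (within 7 degrees) on the floor of the red tray, its mouth's centre within 45 mm of the tray's centre along both tray axes. Both are at rest ((((distance between sleeve_a and gauge_pin below 0.007 m and angle between the z axis of sleeve_a and the z axis of gauge_pin, either way round below 0.18 rad and height (world z) of sleeve_a_top above 0.12 m and linear speed of sleeve_a below 0.02 m/s) and (x of sleeve_b in the frame of tray between -0.045 and 0.045 m and y of sleeve_b in the frame of tray between -0.045 and 0.045 m and height (world z) of sleeve_b below 0.012 m and height (world z) of sleeve_b_top above 0.12 m and angle between sleeve_b's own z axis and vertical below 0.12 rad and linear speed of sleeve_b below 0.02 m/s)) or ((distance between sleeve_b and gauge_pin below 0.007 m and angle between the z axis of sleeve_b and the z axis of gauge_pin, either way round below 0.18 rad and height (world z) of sleeve_b_top above 0.12 m and linear speed of sleeve_b below 0.02 m/s) and (x of sleeve_a in the frame of tray between -0.045 and 0.045 m and y of sleeve_a in the frame of tray between -0.045 and 0.045 m and height (world z) of sleeve_a below 0.012 m and height (world z) of sleeve_a_top above 0.12 m and angle between sleeve_a's own z axis and vertical below 0.12 rad and linear speed of sleeve_a below 0.02 m/s)))); the robot touches nothing.
It fails at once if the gauge pin is pressed with more than 60 N (contact force between gauge_pin and anything else above 60 N).
It fails at once if the pot is moved by more than 30 mm (distance of pot from where it was at the start of the episode above 0.03 m).
It fails at once if the paint tin is moved by more than 30 mm (distance of tin from where it was at the start of the episode above 0.03 m).
It fails at once if the tape roll is moved by more than 30 mm (distance of duct_roll from where it was at the start of the episode above 0.03 m).
It also fails if it takes over 72 s, if anything falls off the work surface, if the arm or the gripper's body presses on something with over 40 N, if the wrist force passes 120 N, or if a joint passes its speed limit or range.

ROBOT

A 6-joint arm with a two-finger parallel gripper is mounted at the origin on a cart in front of the work surface, level with it; the furniture and walls round the work are solid. World frame = base frame: x ahead of the robot, y to its left, z up, the work surface at z = 0. Lengths are in m, angles in degrees, forces in N, time in s.
With the tool pointing down it reaches from about 0.4 to 0.825 m from the base axis. Payload 7 kg.
Tool frame: the origin (TCP) lies between the finger pads; the fingertips stand 17 mm ahead of it and the grasp point (between the pads) lies 2 mm behind it; x points along the fingers, y is the direction in which the jaws open and shut, and the axes are right-handed (so a half turn about x gives the same grasp; the last joint's range is limited). The gripper opens to 88 mm and grips with 3 to 60 N. Pads are 19 mm wide; open, the fingers measure 130 mm over their backs; the gripper's body (78 mm by 193 mm) begins 47 mm behind the grasp point.
Start: joints at [-48.18, 20.546, 0.682, 0, -70.136, -16.507], TCP at [0.289, -0.61, 0.244] pointing down, gripper open.
Joint ranges: [-176.03, 176.03], [-82.01, 121.73], [-58.28, 71.71], [-173.87, 95.51], [-174.79, -0.11], [-173.66, 173.66]. Speed limits (degrees/s): [136.94, 136.94, 172.46, 180, 180, 180].

INTERFACE

Orientations are given as [roll, pitch, yaw] about the fixed x, y, z axes, in that order (R = Rz(yaw) Ry(pitch) Rx(roll)).
In Python, from plant import r gives the robot as it stands.
- The arm moves only by the shell command python3 -m jog 'ROWS' [FORCE]. ROWS is a JSON object of lists of equal length, an entry for each row: "fingers": the opening, from 0 (shut) to 1 (fully open); "dp": the shift along the tool's x, y, z in mm, a list of three; "twist": the turn about the tool's x in degrees. In form: {"fingers": [fingers, ...], "dp": [[dx, dy, dz], ...], "twist": [twist, ...]}. A call has exactly 5 rows; each row is the pose to reach, as a shift and turn from the pose measured when the call began, along the tool's axes at that moment; what a row does not reach only later rows make up. A row lasts 1/10 s, in which the tool goes at most 50 mm and 8.59 degrees, less where a joint would pass 70% of its speed; a pose out of reach is approached as far as the arm can. A call with a gripper value outside its range is refused whole. The fingers move at their own pace and stop on an object; FORCE is the grip in N (left out, the last holds). Time passes only in rows, so rows that repeat a pose let the fingers close, or fill a call up. It gives the time, the measured TCP pose, the force and the opening at its end, in the units of the state.
- r.get_state(): the state, without advancing time (a new reading comes with each control period).
- r.capture(name): name is "scene" or "side" or "wrist"; returns a dict with "frame" (480x640x3 uint8, red, green, blue), "intrinsics" (3x3 intrinsics, pixels), "D" ([k1, k2, p1, p2, k3] as OpenCV has them; the pictures are not rectified), "pose" (4x4, takes a point from camera to world coordinates). Camera axes: x right, y down, z forward; pixel columns grow to the right and rows downward; lengths in m; the calibration is good to about 2 mm. A picture is of the moment at which its call begins. There is no depth.
- r.close_job(): hands the job in, once; it reports no verdict.
The state is a dict: "time_s": time; "joints": joint angles; "qd": joint speeds; "joint_torque": joint torques, N m; "tcp_pos": TCP position; "eef_rot": TCP orientation; "contact_force": force on the tool from outside, world axes, zero at the start; "moment": the same for the moment, N m; "gripper_width": finger opening in m.
Only numpy, scipy, OpenCV 4.12 (cv2) and the standard library are available. Lean on these libraries where they do the work, as an engineer would, in place of code of your own. Each camera call takes 0.05 s, during which the arm holds its last target. There are 200 camera calls.

## Working session

There is one attempt and no reset: what is moved stays moved. The work goes in short steps, Python scripts to look and compute and a shell command to move; the robot and the scene stay as the last step left them, time stands still between calls to the robot, and variables do not carry over. Pictures are saved under pics/ and viewed, on a budget of 10 in all, crops included, one or two more only if the job needs it, and the job is handed in when it is done.

```bash
mkdir -p pics; ls; python3 - <<'E'
from plant import r
import cv2,numpy as np
ims=[]
for n in ("scene","side"):
    c=r.capture(n); np.savez(f"pics/{n}0.npz",**c)
    cv2.imwrite(f"pics/{n}0.png",c["frame"][:,:,::-1]); print(n,c["intrinsics"].round(1).tolist(),c["D"],c["pose"].round(3).tolist())
print(r.get_state())
E
```

```text
pics
scene [[451.3, 0.0, 320.8], [0.0, 451.3, 242.3], [0.0, 0.0, 1.0]] [-0.04634117  0.          0.          0.          0.        ] [[-0.513, -0.458, 0.726, -0.304], [-0.858, 0.258, -0.443, 0.478], [0.016, -0.85, -0.526, 0.735], [0.0, 0.0, 0.0, 1.0]]
side [[480.0, 0.0, 321.4], [0.0, 480.0, 230.6], [0.0, 0.0, 1.0]] [-0.08254315  0.          0.          0.          0.        ] [[0.947, -0.179, 0.265, 0.219], [-0.319, -0.569, 0.758, -0.988], [0.015, -0.803, -0.596, 0.843], [0.0, 0.0, 0.0, 1.0]]
{'time_s': 0.1, 'joints': array([-4.81791835e+01,  2.05867097e+01,  6.40094012e-01, -1.50741571e-02,
       -7.01358037e+01, -1.65069660e+01]), 'qd': array([-0.04678494, -0.12120834,  0.21591364,  0.04400212, -0.01029966,
        0.07247403]), 'joint_torque': array([-1.21684901e-03, -5.84163415e+01,  2.93753475e+01,  7.01552600e+00,
        1.01990064e-02, -6.95363315e-05]), 'tcp_pos': array([ 0.28841229, -0.6098429 ,  0.24273988]), 'eef_rot': array([ 96.75188235,  89.9163708 , 122.06060054]), 'contact_force': array([ 0.49500942,  0.61233494, -0.81324106]), 'moment': array([-0.02860818, -0.07233526,  0.00231388]), 'gripper_width': 0.08790711419967348}
```

View pics/scene0.png

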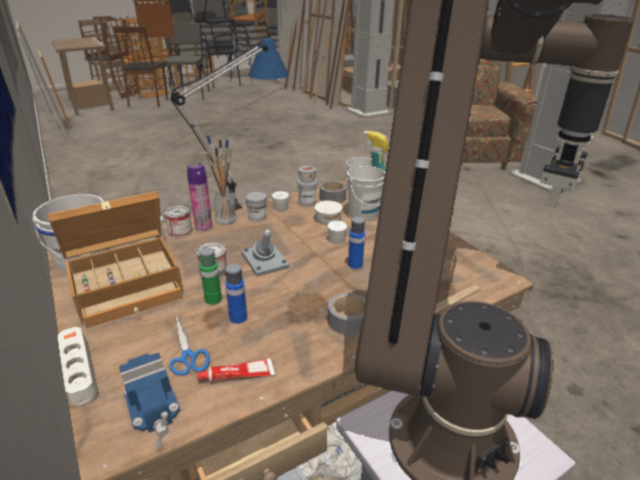

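View pics/side0.png

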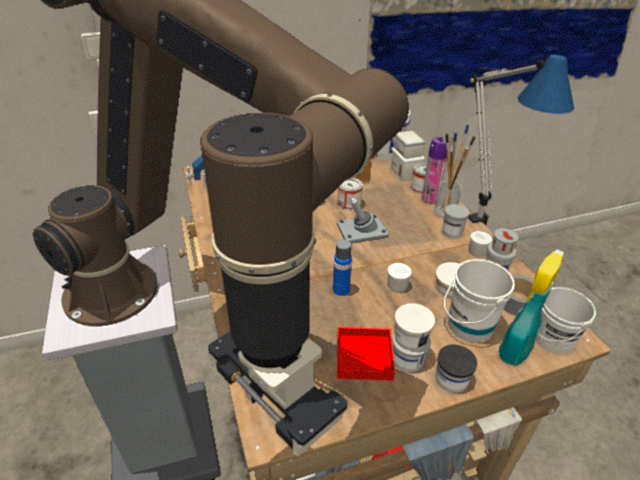

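The two blue sleeves are at scene (236,295) and (357,245), the second also at side (343,268). The green can at scene (209,277) is the decoy. The pin is at scene (266,248) and side (360,220), and the tray is at side (365,352). I'll confirm these in one enlarged composite.

```bash
cat > h.py <<'E'
import numpy as np,cv2
def ray(c,p):
    u=cv2.undistortPoints(np.array([[p]],float),c["intrinsics"],c["D"])[0,0]
    T=c["pose"]; d=T[:3,:3]@np.array([u[0],u[1],1.]); return T[:3,3],d/np.linalg.norm(d)
def plane(c,p,z):
    o,d=ray(c,p); return o+d*(z-o[2])/d[2]
def tri(c1,p1,c2,p2):
    o1,d1=ray(c1,p1);o2,d2=ray(c2,p2)
    s=np.linalg.lstsq(np.c_[d1,-d2],o2-o1,rcond=None)[0]
    a,b=o1+s[0]*d1,o2+s[1]*d2; return (a+b)/2,np.linalg.norm(a-b)*1e3
def proj(c,P):
    W=np.linalg.inv(c["pose"]); return cv2.projectPoints(np.atleast_2d(P).astype(float),cv2.Rodrigues(W[:3,:3])[0],W[:3,3],c["intrinsics"],c["D"])[0][:,0]
def load(n): return dict(np.load(f"pics/{n}.npz"))
def crop(c,x,y,w,h,s): return cv2.resize(c["frame"][y:y+h,x:x+w,::-1],None,fx=s,fy=s,interpolation=cv2.INTER_CUBIC)
E
python3 - <<'E'
from h import *
s,d=load("scene0"),load("side0")
A=crop(s,195,225,66,100,4); 
im=np.zeros((600,800,3),np.uint8)
def put(i,x,y): im[y:y+i.shape[0],x:x+i.shape[1]]=i
put(crop(s,195,240,65,85,4),0,0)      # 260x340
put(crop(s,340,210,40,65,4),264,0)    # 160x260
put(crop(s,238,222,55,55,4),428,0)    #220x220
put(crop(d,325,235,35,65,4),652,0)    #140x260
put(crop(d,330,190,65,60,4),0,345)   #260x240
put(crop(d,330,320,70,65,4),264,300) #280x260
cv2.imwrite("pics/c1.png",im)
for n,c in (("scene",s),("side",d)):
    hsv=cv2.cvtColor(c["frame"],cv2.COLOR_RGB2HSV)
    for nm,lo,hi in (("blue",(108,170,70),(125,255,255)),("red",(0,230,120),(4,255,255))):
        m=cv2.inRange(hsv,lo,hi); k,l,st,ce=cv2.connectedComponentsWithStats(m)
        for i in range(1,k):
            if st[i,4]>100: print(n,nm,st[i],ce[i].round(1))
E
```

```text
scene blue [349 244  14  23 255] [355.7 255. ]
scene blue [228 294  18  28 366] [236.9 308.2]
side blue [476  32  22  21 167] [488.6  42.3]
side blue [503  45  26  11 158] [517.4  50.6]
side blue [408  46 103  27 670] [453.3  58.9]
side blue [566  48  28  21 303] [579.5  58. ]
side blue [413  69  44  21 408] [436.4  78.1]
side blue [334 269  16  20 126] [342.1 277.4]
side red [ 337  328   57   52 2652] [364.7 353.3]
```

View pics/c1.png

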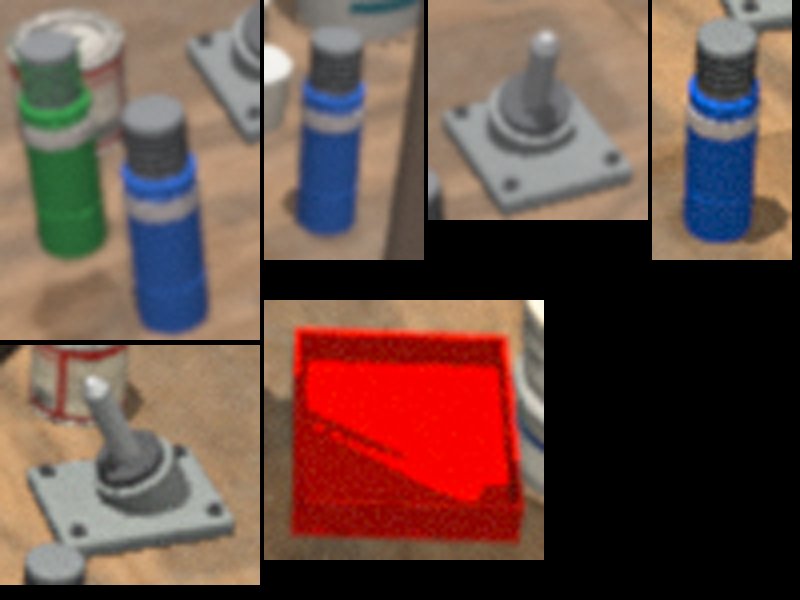

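```bash
python3 - <<'E'
from h import *
from plant import r
s,d=load("scene0"),load("side0")
f=lambda x,y,ox,oy,X,Y:((x-ox+.5)/4-.5+X,(y-oy+.5)/4-.5+Y)
S=lambda x,y:f(x,y,428,0,238,222); D=lambda x,y:f(x,y,0,345,330,190)
print("s1",plane(s,f(154,115,0,0,195,240),.15), "mouth near edge",plane(s,f(170,330,0,0,195,240),0))
a=f(337,40,264,0,340,210); b=f(727,37,652,0,325,235)
print("s2",plane(s,a,.15),plane(d,b,.15),tri(s,a,d,b))
print("tip",tri(s,S(546,37),d,D(95,385)), plane(s,S(546,37),.119),plane(d,D(95,385),.119))
print("base scene",[plane(s,S(*p),.016).round(3) for p in((444,116),(508,203),(631,165))])
print("base side",[plane(d,D(*p),.016).round(3) for p in((28,475),(75,545),(232,515),(180,433))])
T=lambda x,y:f(x,y,264,300,330,320)
print("tray",[plane(d,T(*p),z).round(3) for p,z in(((297,330),.03),((507,338),.03),((293,535),0),((520,541),0))])
w=r.capture("wrist");print(w["intrinsics"].round(1).tolist(),w["D"]); st=r.get_state()
from scipy.spatial.transform import Rotation as R
Rt=R.from_euler('xyz',st["eef_rot"],degrees=True).as_matrix(); print(Rt.round(3))
C=w["pose"]; print("cam in tool",(Rt.T@C[:3,:3]).round(3).tolist(),(Rt.T@(C[:3,3]-st["tcp_pos"])).round(4))
E
```

```text
s1 [0.50359775 0.21365992 0.15      ] mouth near edge [0.49521205 0.22079392 0.        ]
s2 [ 0.55294813 -0.16140048  0.15      ] [ 0.55918514 -0.17183755  0.15      ] (array([ 0.56092434, -0.16687545,  0.14523683]), np.float64(1.190662313298084))
tip (array([0.67534533, 0.05103391, 0.11318081]), np.float64(0.4502130244269378)) [0.66657226 0.05497571 0.119     ] [0.67146583 0.04245051 0.119     ]
base scene [array([0.761, 0.098, 0.016]), array([0.638, 0.102, 0.016]), array([0.638, 0.008, 0.016])]
base side [array([0.643, 0.09 , 0.016]), array([ 0.645, -0.   ,  0.016]), array([ 0.767, -0.001,  0.016]), array([0.773, 0.107, 0.016])]
tray [array([ 0.499, -0.31 ,  0.03 ]), array([ 0.609, -0.352,  0.03 ]), array([ 0.458, -0.418,  0.   ]), array([ 0.57 , -0.459,  0.   ])]
[[403.6, 0.0, 317.7], [0.0, 403.6, 240.2], [0.0, 0.0, 1.0]] [-0.09066087  0.          0.          0.          0.        ]
[[-0.001 -0.427  0.904]
 [ 0.001  0.904  0.427]
 [-1.     0.001 -0.   ]]
cam in tool [[-0.0, -0.287, 0.958], [1.0, -0.001, 0.0], [0.001, 0.958, 0.287]] [-1.431e-01 -1.000e-04 -7.660e-02]
```

The upper-left crop shows the blue sleeve s1 with the green decoy behind it. The other crops show sleeve s2 in both views, the pin tip at scene (267,231) and side (353,200), and the tray rim corners. s1 stands at (0.504,0.214), s2 at about (0.558,-0.167) and the tray centre at about (0.534,-0.384). The pin tip is near (0.67,0.05,0.117), leaning towards -x with its foot near (0.702,0.05).

The jog can't tilt the tool, so a sleeve has to pivot about the jaw axis (world y) while its bore follows the pin. I'll go above s2 first.

```bash
python3 -m jog '{"fingers":[1,1,1,1,1],"dp":[[-57,290,423],[-57,290,423],[-57,290,423],[-57,290,423],[-57,290,423]],"twist":[25.3,25.3,25.3,25.3,25.3]}' 12
```

```text
time_s: 0.65
tcp_pos: [0.4111, -0.3993, 0.2703]
eef_rot: [123.7, 89.9, 123.6]
contact_force: [1.9, -0.5, -0.1]
gripper_width: 0.0879
```

```bash
python3 -m jog '{"fingers":[1,1,1,1,1],"dp":[[-30,232,137],[-30,232,137],[-30,232,137],[-30,232,137],[-30,232,137]],"twist":[0,0,0,0,0]}' 
python3 -m jog '{"fingers":[1,1,1,1,1],"dp":[[0,0,0],[0,0,0],[0,0,0],[0,0,0],[0,0,0]],"twist":[0,0,0,0,0]}' 
python3 - <<'E'
from plant import r
from h import *
for n in ("wrist","scene","side"):
    c=r.capture(n); np.savez(f"pics/{n}1.npz",**c)
im=np.hstack([load("wrist1")["frame"]])
cv2.imwrite("pics/w1.png",im[:,:,::-1])
c=load("wrist1");print(c["pose"].round(3).tolist(),proj(c,[[.558,-.167,.15]]))
E
```

```text
time_s: 1.15
tcp_pos: [0.5374, -0.185, 0.2983]
eef_rot: [115.9, 89.9, 115.9]
contact_force: [1.3, -0.6, -0.6]
gripper_width: 0.0876
time_s: 1.65
tcp_pos: [0.5368, -0.1861, 0.2983]
eef_rot: [121.6, 89.9, 121.5]
contact_force: [-0.1, 0.3, 0.7]
gripper_width: 0.0874
[[0.003, 0.958, 0.286, 0.46], [1.0, -0.003, 0.001, -0.186], [0.002, 0.286, -0.958, 0.442], [0.0, 0.0, 0.0, 1.0]] [[342.06322571 253.47446454]]
```

View pics/w1.png

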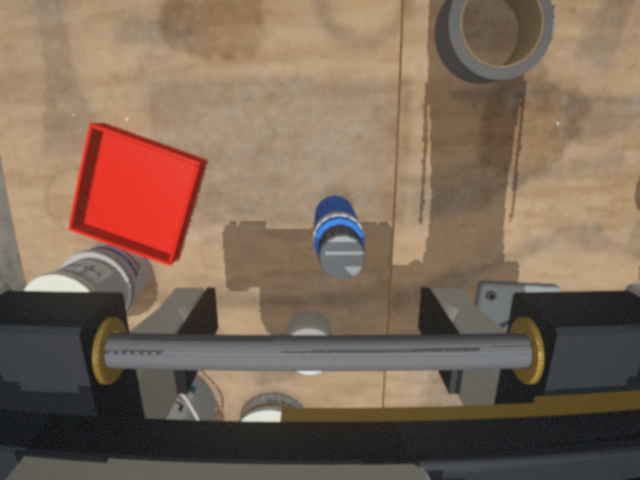

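The wrist picture shows the knob top at (342,256), within 3 px of my prediction. The pot is behind it at (308,340). The tray rim corners are at (93,124), (206,160), (173,264) and (70,230).

```bash
python3 - <<'E'
from h import *
c=load("wrist1")
print(plane(c,(342,256),.15))
t=np.array([plane(c,p,.03) for p in((93,124),(206,160),(173,264),(70,230))]);print(t.round(3),t.mean(0), np.linalg.norm(np.roll(t,1,0)-t,axis=1))
E
python3 -m jog '{"fingers":[1,1,1,1,1],"dp":[[50,19,23],[100,19,23],[130,19,23],[165,19,23],[165,19,23]],"twist":[0,0,0,0,0]}'
python3 -m jog '{"fingers":[1,1,1,1,1],"dp":[[0,0,0],[0,0,0],[0,0,0],[0,0,0],[0,0,0]],"twist":[0,0,0,0,0]}'
```

```text
[ 0.5600323  -0.16701868  0.15      ]
[[ 0.459 -0.413  0.03 ]
 [ 0.498 -0.298  0.03 ]
 [ 0.61  -0.344  0.03 ]
 [ 0.571 -0.457  0.03 ]] [ 0.53444862 -0.37812355  0.03      ] [0.11950366 0.12096907 0.12093881 0.11918353]
time_s: 2.3
tcp_pos: [0.5567, -0.1665, 0.1286]
eef_rot: [167.7, 89.4, 167.6]
contact_force: [-0.1, 0.3, -0.6]
gripper_width: 0.0875
time_s: 2.8
tcp_pos: [0.5571, -0.1666, 0.1297]
eef_rot: [165.0, 89.5, 164.8]
contact_force: [0.1, 0.1, 0.8]
gripper_width: 0.0875
```

```bash
python3 -m jog '{"fingers":[1,1,0,0,0],"dp":[[-4,0,2],[-4,0,2],[-4,0,2],[-4,0,2],[-4,0,2]],"twist":[0,0,0,0,0]}' 12
python3 -m jog '{"fingers":[0,0,0,0,0],"dp":[[0,0,0],[0,0,0],[0,0,0],[0,0,0],[0,0,0]],"twist":[0,0,0,0,0]}'
```

```text
time_s: 3.3
tcp_pos: [0.559, -0.1666, 0.1335]
eef_rot: [165.4, 89.5, 165.2]
contact_force: [-0.5, -1.2, 0.2]
gripper_width: 0.0691
time_s: 3.8
tcp_pos: [0.559, -0.1666, 0.1334]
eef_rot: [165.3, 89.5, 165.2]
contact_force: [-0.3, 0.2, -0.2]
gripper_width: 0.0358
```

```bash
python3 -m jog '{"fingers":[0,0,0,0,0],"dp":[[-50,0,0],[-100,0,0],[-160,0,0],[-160,0,0],[-160,30,10]],"twist":[0,0,0,0,0]}'
python3 -m jog '{"fingers":[0,0,0,0,0],"dp":[[0,50,5],[0,100,10],[0,150,20],[0,187,31],[0,187,31]],"twist":[0,0,0,0,0]}'
python3 -m jog '{"fingers":[0,0,0,0,0],"dp":[[0,0,0],[0,0,0],[0,0,0],[0,0,0],[0,0,0]],"twist":[0,0,0,0,0]}'
python3 - <<'E'
from plant import r
from h import *
for n in ("wrist","scene","side"):
    c=r.capture(n); np.savez(f"pics/{n}2.npz",**c)
cv2.imwrite("pics/w2.png",load("wrist2")["frame"][:,:,::-1])
E
```

```text
time_s: 4.3
tcp_pos: [0.5706, -0.1387, 0.2964]
eef_rot: [151.8, 89.8, 151.5]
contact_force: [1.0, -0.0, -2.4]
gripper_width: 0.0361
time_s: 4.8
tcp_pos: [0.6034, 0.0526, 0.2952]
eef_rot: [151.8, 89.7, 151.6]
contact_force: [-0.1, -0.3, -3.2]
gripper_width: 0.0355
time_s: 5.3
tcp_pos: [0.6033, 0.0518, 0.2954]
eef_rot: [148.9, 89.7, 148.7]
contact_force: [0.1, 0.1, -2.8]
gripper_width: 0.0355
```

View pics/w2.png

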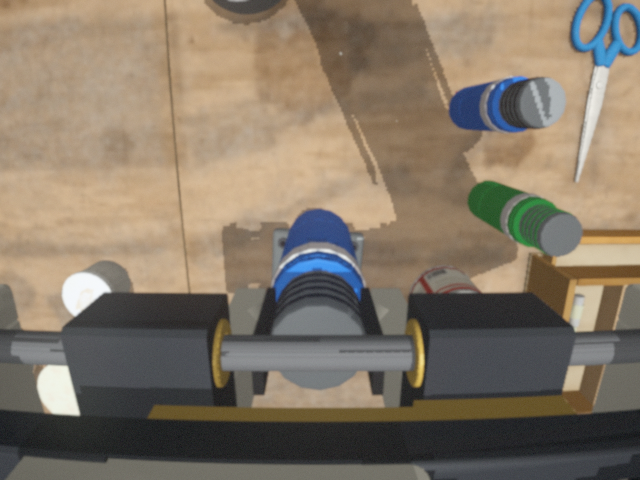

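The sleeve is held upright and hides the pin in the wrist view. The other blue sleeve's knob is at (541,103). Scene and side crops next.

```bash
python3 - <<'E'
from h import *
s,d=load("scene2"),load("side2")
print(proj(s,[.67,.05,.119]),proj(d,[.67,.05,.119]))
im=np.hstack([crop(s,225,165,100,140,4),crop(d,310,120,100,140,4)])
cv2.imwrite("pics/c2.png",im)
E
```

```text
[[268.25802043 229.86332808]] [[351.88567689 198.30277652]]
```

View pics/c2.png

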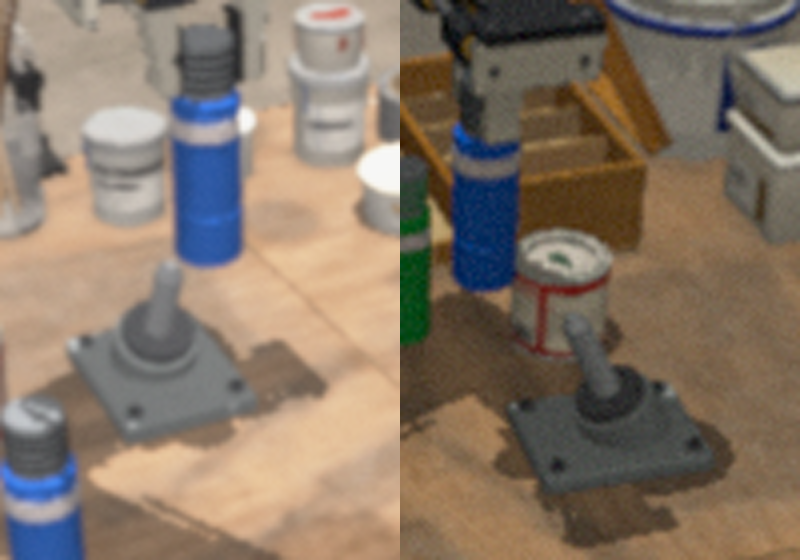

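```bash
python3 - <<'E'
from h import *
s,d=load("scene2"),load("side2")
S=lambda x,y:((x+.5)/4-.5+225,(y+.5)/4-.5+165); D=lambda x,y:((x+.5)/4-.5-100+310,(y+.5)/4-.5+120)
for n,a,b in (("tip",(169,266),(574,321)),("foot",(157,334),(609,395)),("mouth",(208,250),(484,276))):
    print(n,tri(s,S(*a),d,D(*b)))
T=lambda P:(proj(s,P)[0]-[225,165])*4+1.5, (proj(d,P)[0]-[210,120])*4+1.5
for P in ([.603,.052,.1605],[.670,.05,.119],[.702,.05,.051],[.702,.05,.016]):
    print(P,((proj(s,P)[0]-[225,165])*4+1.5).round(),((proj(d,P)[0]-[210,120])*4+1.5).round())
E
```

```text
tip (array([0.67510838, 0.05171908, 0.11234919]), np.float64(1.1848494956362803))
foot (array([0.70574862, 0.05117605, 0.0415524 ]), np.float64(1.244471044509632))
mouth (array([0.60733339, 0.05388228, 0.15983538]), np.float64(0.24216225537116826))Traceback (most recent call last):
  File "<stdin>", line 6, in <module>
NameError: name 'P' is not defined
```

```bash
python3 -m jog '{"fingers":[0,0,0,0,0],"dp":[[0,-1,35],[0,-2,70],[15,-2,71],[30,-2,71],[36,-2,71]],"twist":[0,0,0,0,0]}'
python3 -m jog '{"fingers":[0,0,0,0,0],"dp":[[0,0,0],[0,0,0],[3,0,0],[6,0,0],[6,0,0]],"twist":[0,0,0,0,0]}'
python3 - <<'E'
from plant import r
from h import *
for n in ("scene","side"):
    c=r.capture(n); np.savez(f"pics/{n}3.npz",**c)
s,d=load("scene3"),load("side3")
im=np.hstack([crop(s,225,165,100,140,4),crop(d,310,120,100,140,4)])
cv2.imwrite("pics/c3.png",im)
E
```

```text
time_s: 5.95
tcp_pos: [0.6734, 0.0498, 0.2566]
eef_rot: [165.0, 89.6, 164.8]
contact_force: [-1.5, 0.0, -2.9]
gripper_width: 0.0359
time_s: 6.45
tcp_pos: [0.6731, 0.0498, 0.2505]
eef_rot: [164.7, 89.5, 164.5]
contact_force: [-0.3, 0.1, -1.9]
gripper_width: 0.0356
```

View pics/c3.png

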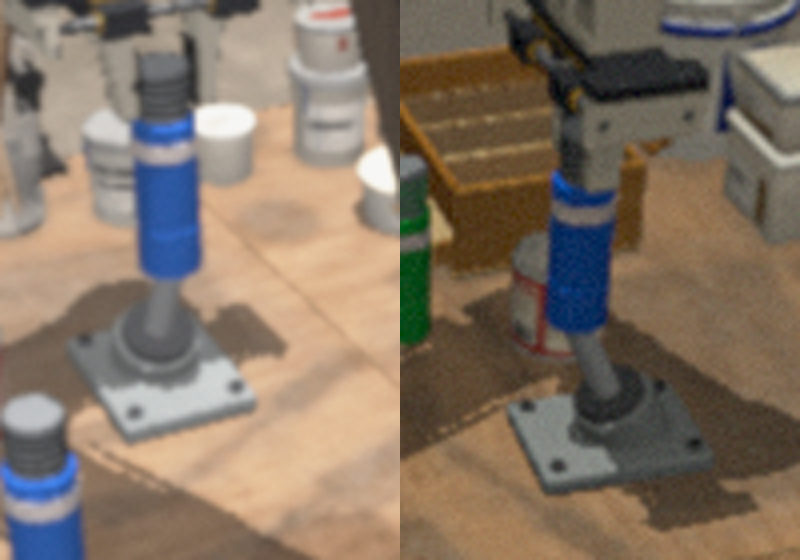

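The mouth is centred over the tip in both crops, near scene crop (165,275) and side crop (580,325), with no contact force. I'll go a little deeper, then swing the knob towards the robot so the pin tips the sleeve.

```bash
python3 -m jog '{"fingers":[0,0,0,0,0],"dp":[[3,0,0],[5,0,0],[7,0,0],[7,0,-2],[7,0,-4]],"twist":[0,0,0,0,0]}'
python3 -m jog '{"fingers":[0,0,0,0,0],"dp":[[0,0,-3],[0,0,-6],[0,0,-9],[0.5,0,-12],[1,0,-15]],"twist":[0,0,0,0,0]}'
```

```text
time_s: 7.05
tcp_pos: [0.6694, 0.0499, 0.2438]
eef_rot: [163.3, 89.6, 163.1]
contact_force: [1.7, 0.5, -3.1]
gripper_width: 0.0359
time_s: 7.55
tcp_pos: [0.6542, 0.05, 0.2431]
eef_rot: [161.4, 89.6, 161.3]
contact_force: [1.4, 0.5, -2.5]
gripper_width: 0.0356
```

```bash
python3 -m jog '{"fingers":[0,0,0,0,0],"dp":[[0.5,0,-5],[1,0,-10],[2.5,0,-15],[4,0,-20],[6,0,-25]],"twist":[0,0,0,0,0]}'
python3 -m jog '{"fingers":[0,0,0,0,0],"dp":[[1,0,-4],[2,0,-8],[4,0,-12],[5,0,-14],[5,0,-14]],"twist":[0,0,0,0,0]}'
python3 - <<'E'
from plant import r
from h import *
for n in ("scene","side"):
    c=r.capture(n); np.savez(f"pics/{n}4.npz",**c)
s,d=load("scene4"),load("side4")
im=np.hstack([crop(s,225,165,100,140,4),crop(d,310,120,100,140,4)])
cv2.imwrite("pics/c4.png",im)
E
```

```text
time_s: 8.05
tcp_pos: [0.6288, 0.0501, 0.2373]
eef_rot: [160.0, 89.6, 159.8]
contact_force: [0.9, -0.7, -1.6]
gripper_width: 0.0358
time_s: 8.55
tcp_pos: [0.6144, 0.0501, 0.2324]
eef_rot: [160.7, 89.6, 160.5]
contact_force: [0.4, -0.4, -1.2]
gripper_width: 0.0355
```

View pics/c4.png

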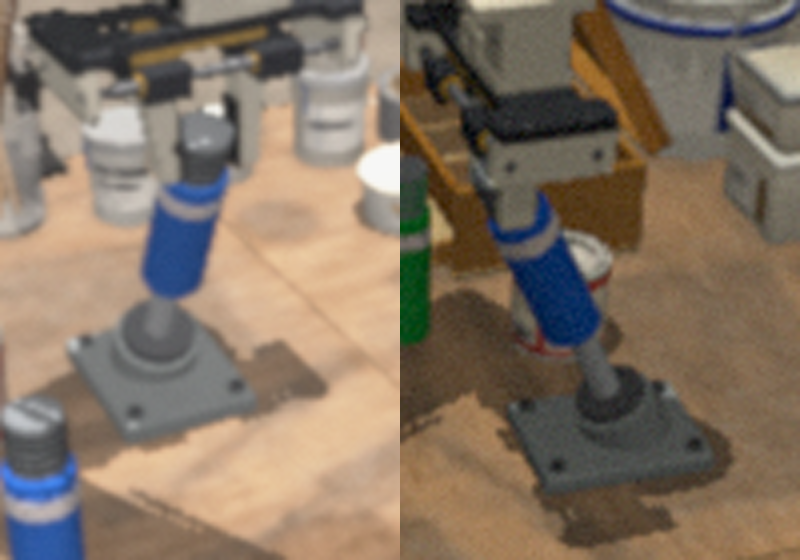

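The sleeve is tilted to match the pin (side crop, mouth near (590,345)). Now I'll slide it along the axis and watch the force.

```bash
python3 -m jog '{"fingers":[0,0,0,0,0],"dp":[[3.6,0,1.7],[7.2,0,3.4],[10.9,0,5.1],[14.5,0,6.8],[18.1,0,8.5]],"twist":[0,0,0,0,0]}'
python3 -m jog '{"fingers":[0,0,0,0,0],"dp":[[3,0,1.4],[6,0,2.8],[9,0,4.2],[12,0,5.6],[15,0,7]],"twist":[0,0,0,0,0]}'
```

```text
time_s: 9.15
tcp_pos: [0.6233, 0.0501, 0.2138]
eef_rot: [162.0, 89.6, 161.8]
contact_force: [1.6, 0.3, -0.3]
gripper_width: 0.0359
time_s: 9.65
tcp_pos: [0.6304, 0.0501, 0.1986]
eef_rot: [161.8, 89.6, 161.7]
contact_force: [0.6, -0.2, 0.1]
gripper_width: 0.0356
```

```bash
python3 -m jog '{"fingers":[0,0,0,0,0],"dp":[[1,0,0.5],[2,0,0.9],[3,0,1.4],[4,0,1.9],[5,0,2.3]],"twist":[0,0,0,0,0]}'
python3 -m jog '{"fingers":[0,0,0,0,0],"dp":[[1,0,0.5],[2,0,0.9],[3,0,1.4],[4,0,1.9],[5,0,2.3]],"twist":[0,0,0,0,0]}'
```

```text
time_s: 10.15
tcp_pos: [0.6326, 0.0501, 0.1936]
eef_rot: [162.1, 89.6, 161.9]
contact_force: [1.7, -0.6, 0.0]
gripper_width: 0.0359
time_s: 10.65
tcp_pos: [0.635, 0.0501, 0.1885]
eef_rot: [162.9, 89.6, 162.7]
contact_force: [1.1, 0.1, -0.8]
gripper_width: 0.0354
```

```bash
python3 -m jog '{"fingers":[0,0,0,0,0],"dp":[[1,0,0.5],[2,0,0.9],[3,0,1.4],[4,0,1.9],[5,0,2.3]],"twist":[0,0,0,0,0]}'
python3 -m jog '{"fingers":[0,0,0,0,0],"dp":[[1,0,0.5],[2,0,0.9],[3,0,1.4],[4,0,1.9],[5,0,2.3]],"twist":[0,0,0,0,0]}'
```

```text
time_s: 11.15
tcp_pos: [0.6373, 0.05, 0.1834]
eef_rot: [163.2, 89.6, 163.0]
contact_force: [1.5, -0.9, 0.0]
gripper_width: 0.0358
time_s: 11.65
tcp_pos: [0.6396, 0.05, 0.1783]
eef_rot: [163.6, 89.6, 163.4]
contact_force: [0.9, -0.6, 0.1]
gripper_width: 0.0356
```

```bash
python3 -m jog '{"fingers":[0,0,0,0,0],"dp":[[1,0,0.5],[2,0,0.9],[3,0,1.4],[4,0,1.9],[5,0,2.3]],"twist":[0,0,0,0,0]}'
python3 -m jog '{"fingers":[0,0,0,0,0],"dp":[[0.5,0,0.2],[1,0,0.5],[1.5,0,0.7],[2,0,0.9],[2,0,0.9]],"twist":[0,0,0,0,0]}'
python3 - <<'E'
from plant import r
from h import *
for n in ("scene","side"):
    c=r.capture(n); np.savez(f"pics/{n}5.npz",**c)
s,d=load("scene5"),load("side5")
im=np.hstack([crop(s,225,165,100,140,4),crop(d,310,120,100,140,4)])
cv2.imwrite("pics/c5.png",im)
E
```

```text
time_s: 12.15
tcp_pos: [0.6418, 0.05, 0.1732]
eef_rot: [164.5, 89.6, 164.3]
contact_force: [-2.7, -0.4, 7.5]
gripper_width: 0.0357
time_s: 12.65
tcp_pos: [0.6424, 0.0502, 0.1732]
eef_rot: [160.9, 89.6, 160.7]
contact_force: [-7.6, 2.3, 12.8]
gripper_width: 0.0356
```

View pics/c5.png

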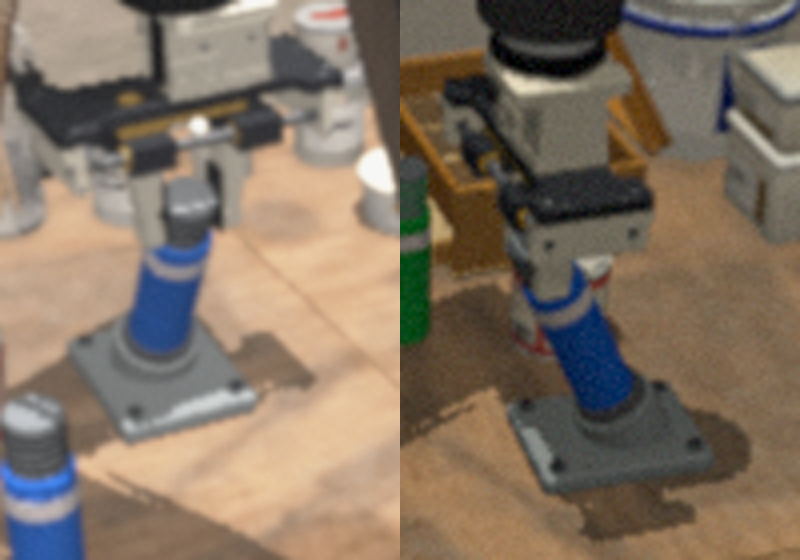

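Contact came at TCP z 0.173, against a prediction of 0.172 for home and 0.192 for short. The side crop shows the mouth on the shoulder at (610,408). So this sleeve is the good one, and I'll release it and go for the other.

```bash
python3 - <<'E'
from h import *
print(plane(load("wrist2"),(541,103),.15))
E
python3 -m jog '{"fingers":[0.8,0.8,0.8,0.8,0.8],"dp":[[-1,0,0],[-1,0,0],[-1,0,0],[-1,0,0],[-1,0,0]],"twist":[0,0,0,0,0]}'
python3 -m jog '{"fingers":[1,1,1,1,1],"dp":[[0,0,0],[-10,0,0],[-40,0,0],[-80,0,0],[-120,0,0]],"twist":[0,0,0,0,0]}'
python3 -m jog '{"fingers":[1,1,1,1,1],"dp":[[0,0,0],[0,0,0],[0,0,0],[0,0,0],[0,0,0]],"twist":[0,0,0,0,0]}'
```

```text
[0.51227836 0.2105275  0.15      ]
time_s: 13.25
tcp_pos: [0.6423, 0.0501, 0.1738]
eef_rot: [164.0, 89.6, 163.8]
contact_force: [1.2, 1.0, 0.4]
gripper_width: 0.068
time_s: 13.75
tcp_pos: [0.6428, 0.0497, 0.2957]
eef_rot: [167.9, 89.6, 167.7]
contact_force: [0.7, 0.3, -0.0]
gripper_width: 0.0877
time_s: 14.25
tcp_pos: [0.6425, 0.0496, 0.2946]
eef_rot: [174.5, 89.5, 174.3]
contact_force: [0.7, -0.2, -0.4]
gripper_width: 0.0875
```

```bash
python3 -m jog '{"fingers":[1,1,1,1,1],"dp":[[0,35,-33],[0,70,-66],[0,105,-100],[0,140,-130],[0,161,-152]],"twist":[0,0,0,0,0]}'
python3 -m jog '{"fingers":[1,1,1,1,1],"dp":[[0,0,0],[0,0,0],[0,0,0],[0,0,0],[0,0,0]],"twist":[0,0,0,0,0]}'
python3 - <<'E'
from plant import r
from h import *
c=r.capture("wrist"); np.savez("pics/wrist6.npz",**c)
for n in ("scene","side"):
    k=r.capture(n); np.savez(f"pics/{n}6.npz",**k)
im=np.hstack([c["frame"][100:400,100:550,::-1],crop(load("side6"),320,150,75,75,4)])
cv2.imwrite("pics/c6.png",im); print(proj(c,[.51,.211,.15]))
E
```

```text
time_s: 14.75
tcp_pos: [0.4891, 0.2126, 0.2957]
eef_rot: [175.7, 89.5, 175.6]
contact_force: [0.4, 0.2, -0.3]
gripper_width: 0.088
time_s: 15.25
tcp_pos: [0.4896, 0.2119, 0.2954]
eef_rot: [178.7, 89.5, 178.5]
contact_force: [-0.6, -0.1, 0.8]
gripper_width: 0.0878
[[316.05935585 255.36999144]]
```

View pics/c6.png

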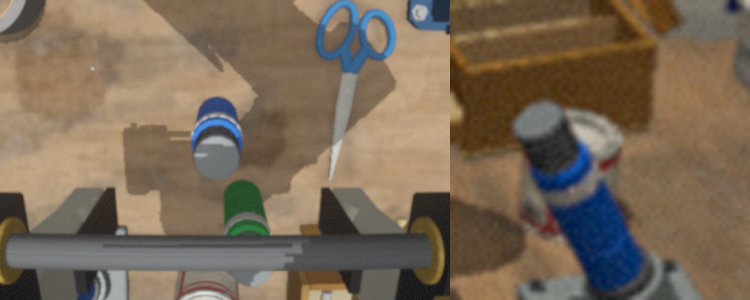

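The s1 knob is at (317,256), matching the predicted (316,255), so it stands at (0.510,0.211). The first sleeve stays seated on the pin.

Both outcomes could have been settled by elimination, but I'll still try s1, because the task asks for it. It first has to come off the pin, so I'll swap only if it surprises me.

```bash
python3 -m jog '{"fingers":[1,1,1,1,1],"dp":[[40,0,20],[80,0,20],[120,0,20],[158,0,20.5],[162,0,20.5]],"twist":[0,0,0,0,0]}'
python3 -m jog '{"fingers":[1,0,0,0,0],"dp":[[0,0,0],[0,0,0],[0,0,0],[0,0,0],[0,0,0]],"twist":[0,0,0,0,0]}' 12
python3 -m jog '{"fingers":[0,0,0,0,0],"dp":[[0,0,0],[0,0,0],[0,0,0],[0,0,0],[0,0,0]],"twist":[0,0,0,0,0]}'
```

```text
time_s: 15.9
tcp_pos: [0.5061, 0.2101, 0.1289]
eef_rot: [-164.6, 89.1, -164.8]
contact_force: [0.1, -0.5, 0.3]
gripper_width: 0.0875
time_s: 16.4
tcp_pos: [0.5065, 0.2105, 0.13]
eef_rot: [-167.7, 89.2, -167.9]
contact_force: [-0.1, 1.2, 0.1]
gripper_width: 0.0612
time_s: 16.9
tcp_pos: [0.5066, 0.2106, 0.1301]
eef_rot: [-168.3, 89.2, -168.5]
contact_force: [-0.9, 0.9, 1.1]
gripper_width: 0.0361
```

Correction: the pin is occupied by the sleeve that proved good, with contact exactly at home height. So s1 is the short one by elimination and goes straight to the tray. I'll check the stacked cans beside the tray while lifting.

```bash
python3 - <<'E'
from h import *
print(tri(load("side0"),(414,322),load("wrist1"),(45,298)))
E
python3 -m jog '{"fingers":[0,0,0,0,0],"dp":[[-40,0,0],[-80,0,0],[-120,0,0],[-120,-40,2],[-120,-80,4]],"twist":[0,0,0,0,0]}'
python3 -m jog '{"fingers":[0,0,0,0,0],"dp":[[0,0,0],[0,0,0],[0,0,0],[0,0,0],[0,0,0]],"twist":[0,0,0,0,0]}'
```

```text
(array([ 0.61034074, -0.42882788,  0.12956506]), np.float64(7.757758785071182))
time_s: 17.4
tcp_pos: [0.5119, 0.1309, 0.251]
eef_rot: [-172.7, 89.2, -172.7]
contact_force: [0.3, -0.5, -3.2]
gripper_width: 0.0361
time_s: 17.9
tcp_pos: [0.5119, 0.1316, 0.2507]
eef_rot: [-171.8, 89.2, -171.9]
contact_force: [0.6, 0.6, -2.0]
gripper_width: 0.036
```

```bash
python3 -m jog '{"fingers":[0,0,0,0,0],"dp":[[0,-45,0],[0,-90,2],[0,-135,4],[0,-180,6],[0,-225,8]],"twist":[0,0,0,0,0]}'
python3 -m jog '{"fingers":[0,0,0,0,0],"dp":[[0,-45,0],[0,-90,2],[0,-135,4],[0,-180,6],[0,-225,8]],"twist":[0,0,0,0,0]}'
python3 -m jog '{"fingers":[0,0,0,0,0],"dp":[[0,-20,0],[0,-50,0],[0,-60,0],[0,-60,0],[0,-60,0]],"twist":[0,0,0,0,0]}'
```

```text
time_s: 18.4
tcp_pos: [0.5198, -0.0945, 0.2511]
eef_rot: [-171.8, 89.2, -171.7]
contact_force: [0.9, -1.0, -2.4]
gripper_width: 0.0358
time_s: 18.9
tcp_pos: [0.5282, -0.3209, 0.2512]
eef_rot: [-172.2, 89.2, -172.1]
contact_force: [0.9, -0.6, -1.8]
gripper_width: 0.0357
time_s: 19.4
tcp_pos: [0.5284, -0.3803, 0.2508]
eef_rot: [-174.6, 89.2, -174.5]
contact_force: [-0.5, -0.3, -2.1]
gripper_width: 0.0357
```

```bash
python3 -m jog '{"fingers":[0,0,0,0,0],"dp":[[30,0,0],[60,0,0],[90,0,0],[98,0,0],[101,0,0]],"twist":[0,0,0,0,0]}'
python3 -m jog '{"fingers":[0,0,0,0,0],"dp":[[3,0,0],[6,0,0],[9,0,0],[12,0,0],[13,0,0]],"twist":[0,0,0,0,0]}'
python3 - <<'E'
from plant import r
from h import *
for n in ("wrist","side"):
    k=r.capture(n); np.savez(f"pics/{n}7.npz",**k)
im=np.hstack([crop(load("side7"),300,230,130,160,3),load("wrist7")["frame"][0:480,120:520,::-1]])
cv2.imwrite("pics/c7.png",im)
E
```

```text
time_s: 19.9
tcp_pos: [0.527, -0.3795, 0.1494]
eef_rot: [-176.4, 89.1, -176.2]
contact_force: [-0.2, -0.6, -1.7]
gripper_width: 0.0356
time_s: 20.4
tcp_pos: [0.5267, -0.3795, 0.1364]
eef_rot: [-176.5, 89.1, -176.3]
contact_force: [-0.4, 0.4, -3.0]
gripper_width: 0.0355
```

View pics/c7.png

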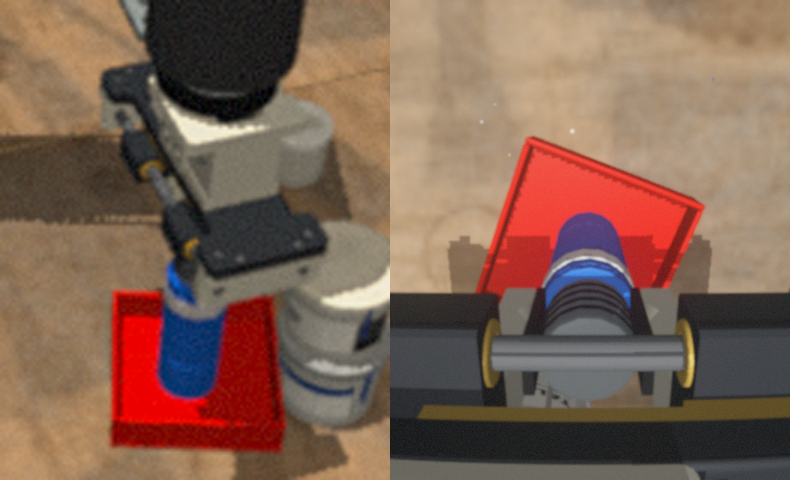

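The sleeve is upright over the middle of the tray (side crop, mouth near (188,385)), and the fingers are clear of the cans. I'll set it down, release and back off.

```bash
python3 -m jog '{"fingers":[0,0,0,0,0],"dp":[[1,0,0],[2,0,0],[2.5,0,0],[3,0,0],[3,0,0]],"twist":[0,0,0,0,0]}'
python3 -m jog '{"fingers":[0.7,0.7,0.7,0.7,0.7],"dp":[[0,0,0],[0,0,0],[0,0,0],[0,0,0],[0,0,0]],"twist":[0,0,0,0,0]}'
python3 -m jog '{"fingers":[0.7,0.7,0.7,0.7,0.7],"dp":[[0,0,0],[-20,0,0],[-60,0,0],[-100,0,0],[-140,0,-10]],"twist":[0,0,0,0,0]}'
python3 -m jog '{"fingers":[0.7,0.7,0.7,0.7,0.7],"dp":[[0,-20,-20],[0,-40,-40],[0,-80,-70],[0,-100,-80],[0,-100,-80]],"twist":[0,0,0,0,0]}'
python3 -m jog '{"fingers":[0.7,0.7,0.7,0.7,0.7],"dp":[[0,0,0],[0,0,0],[0,0,0],[0,0,0],[0,0,0]],"twist":[0,0,0,0,0]}'
python3 - <<'E'
from plant import r
from h import *
for n in ("wrist","scene","side"):
    k=r.capture(n); np.savez(f"pics/{n}8.npz",**k)
im=np.hstack([crop(load("side8"),310,150,120,240,2.5),crop(load("scene8"),220,170,150,120,3)[:360].repeat(1,0).copy() if 0 else cv2.copyMakeBorder(crop(load("scene8"),220,170,150,150,3),0,150,0,0,cv2.BORDER_CONSTANT)])
cv2.imwrite("pics/c8.png",im)
w=load("wrist8");print(proj(w,[.527,-.38,.154]))
E
```

```text
time_s: 21.0
tcp_pos: [0.5274, -0.3802, 0.1358]
eef_rot: [-168.0, 89.2, -167.8]
contact_force: [-2.2, 1.8, 10.7]
gripper_width: 0.0353
time_s: 21.5
tcp_pos: [0.5274, -0.3802, 0.1355]
eef_rot: [-169.1, 89.2, -168.9]
contact_force: [0.1, -0.0, -1.1]
gripper_width: 0.0611
time_s: 22.0
tcp_pos: [0.5197, -0.3798, 0.2767]
eef_rot: [-169.6, 89.1, -169.3]
contact_force: [0.7, -0.1, 0.3]
gripper_width: 0.0612
time_s: 22.5
tcp_pos: [0.4383, -0.4823, 0.2779]
eef_rot: [-169.7, 89.1, -169.7]
contact_force: [0.7, 1.1, 0.3]
gripper_width: 0.0615
time_s: 23.0
tcp_pos: [0.4387, -0.4818, 0.2779]
eef_rot: [-169.5, 89.1, -169.4]
contact_force: [-1.6, -0.8, -0.4]
gripper_width: 0.0615
[[451.06102911 349.93551402]]
```

View pics/c8.png

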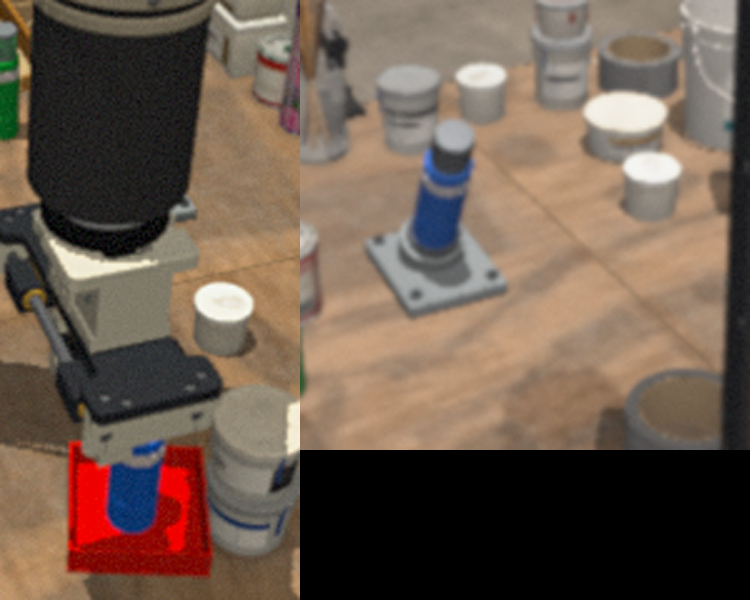

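The tray sleeve stands upright, with its mouth at side (363,357). The pin sleeve is seated at the lean angle with the robot clear. I'll do one numeric check, then hand in.

```bash
python3 - <<'E'
from h import *
from plant import r
c=load("side8")
p=plane(c,(363.2,356.8),.004); v=p[:2]-[.534,-.380]; a=np.radians(-21)
print(p,"tray xy",[v@[np.cos(a),np.sin(a)],v@[-np.sin(a),np.cos(a)]])
s=load("scene8"); print("home knob top pred",proj(s,[.702-.0634,.05,.187]),"seen",(220+(454-300)/3,170+135/3))
print(r.get_state()["gripper_width"],r.close_job())
E
```

```text
[ 0.5312533  -0.38604235  0.004     ] tray xy [np.float64(-0.0003988850625164316), np.float64(-0.006625349297524131)]
home knob top pred [[272.28156933 212.38903691]] seen (271.3333333333333, 215.0)
the job is handed in; nothing more can be done
0.06164466183032993 None
```

I handed the job in at about 23 s of robot time, with one sleeve home on the pin and the other standing in the tray. No verdict was reported.

- **On the pin:** I tried the sleeve that stood at (0.56, -0.17). The tool cannot tilt, so I let the sleeve pivot in a light 12 N grip and follow the pin. It slid freely past the stop-short height and met the shoulder at TCP z 0.173 m, against a prediction of 0.172 for home and 0.192 for short. The largest force I read was about 15 N. The last scene picture shows its knob about 3 px from where home predicts.
- **In the tray:** The other sleeve stands upright about 7 mm from the tray centre, with the robot clear of it. The tray floor was met about 1.5 mm higher than I expected, probably from a small slip in the grip.
- **Not tested:** I did not try the second sleeve on the pin. It went to the tray by elimination, because the first had gone fully home.
- **Bystanders:** I did not steer the arm near the pot, tin or tape roll and felt no stray contact. I checked that only by eye in the last pictures, not by measuring.

I viewed 10 pictures, some of them composites, before the final check and one more for it, so 11 against a budget of 10.

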